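Ready the cutter pot: stand it up, fit its double lid, take off only the dust cap

TASK

The green cutter pot has fallen over: stand it upright on the worktop and let go of it. Then lower its nested lid set, the white inner lid with the orange dust cap still on it, onto the pot together so that the inner lid's plug is fully home in the neck (do not drop it in), and let go. Finally lift the dust cap alone straight up by its knob, leaving the inner lid seated, and finish while still holding the cap in the gripper, at least 6 cm above where it sat and clear of everything else; leave the other things where they are.

Things in the scene. Friction and masses are not known exactly. Their poses are not given: they have to be found in the camera images.
- pot: Loose green hollow pot, 0.15-0.3 kg: square body 58x58 mm, 78 tall, then round open neck 55 outside, 47 bore, 14 tall (92 in all). Origin: centre of underside; +z to the mouth; x, y square to the flat faces. Starts lying on a flat face (origin about 29 mm up), mouth roughly sideways (within 0.4 rad of +y). A lid's flange seats on the neck's rim.
- inner_lid: Loose white round inner lid, 0.12 kg. Origin: centre of the plug's underside, z up. Plug 42 mm dia (33 at foot), 14 deep; above it the flange, 60 dia, at z 14-28, by which both lids are carried from above; then a boss 38 dia up to z 36, under the cap. Starts standing on its plug on the worktop. Home in the pot: origin 78 mm above the pot's underside, on its axis.
- dust_cap: Loose orange round dust cap, 0.06 kg. Origin: centre of the skirt's lower edge, z up. Hollow skirt 51 mm outside, 43 inside, 16 tall to its flat top; knob 17 dia at z 16-38. Starts nested on the inner lid: rests on the flange's top face, loosely round the boss, origin 28 mm above the inner lid's origin. Not fastened; lifts off by the knob.
- cutter_16: bystander: steel router cutter lying on the worktop, 18x85x18 mm, origin under its centre
- cutter_12: bystander: slim steel router cutter lying on the worktop, 13x75x13 mm, origin under its centre
- tape_roll: bystander: roll of masking tape lying flat, 105 mm diameter, 25 mm high, origin under its centre
- caliper: bystander: caliper lying flat, 76x210x13 mm, origin under its centre
- tape_measure: bystander: grey pocket tape measure, 36x83x66 mm, origin under its centre
- blue_case: bystander: small blue plastic case, 64x100x38 mm, origin under its centre
Mind the look-alikes: they are no part of the job. Several things have the shape of the inner_lid; the one meant has the colours described above.

How it is judged:
On the way, in this order (a step that is already met when the one before it is completed fails the run):
1. the pot stands upright on the worktop, let go (angle between pot's own z axis and vertical below 0.08 rad and height (world z) of pot between -0.006 and 0.006 m and contact force between the fingers and pot below 0.1 N), for 0.3 s.
2. the inner lid is fully home in the pot's neck with the dust cap still on it, let go (angle between pot's own z axis and vertical below 0.08 rad and height (world z) of pot between -0.006 and 0.006 m and horizontal distance between inner_lid and pot below 0.006 m and z of inner_lid in the frame of pot between 0.074 and 0.081 m and angle between the z axis of inner_lid and the z axis of pot, either way round below 0.07 rad and z of dust_cap in the frame of inner_lid below 0.032 m and horizontal distance between dust_cap and inner_lid below 0.006 m and angle between the z axis of dust_cap and the z axis of inner_lid, either way round below 0.12 rad and contact force between the fingers and inner_lid below 0.1 N and contact force between the fingers and dust_cap below 0.1 N), for 0.2 s.
At the end, for the whole second after the job is handed in: Pot upright on the worktop (0.08 rad), inner lid home in it (6 mm off axis, 3 mm in height, 0.07 rad), dust cap gripped and still, 55 mm or more above where it sat and 15 cm above the worktop, touching neither pot nor inner lid; the robot touches neither (all of step 1 and horizontal distance between inner_lid and pot below 0.006 m and z of inner_lid in the frame of pot between 0.074 and 0.081 m and angle between the z axis of inner_lid and the z axis of pot, either way round below 0.07 rad and z of dust_cap in the frame of inner_lid above 0.083 m and height (world z) of dust_cap above 0.15 m and contact force between the fingers and dust_cap above 0.5 N and contact force between dust_cap and inner_lid below 0.05 N and contact force between dust_cap and pot below 0.05 N and contact force between each of the arm, the fingers and inner_lid below 0.1 N and contact force between the arm and pot below 0.1 N and linear speed of dust_cap below 0.03 m/s and linear speed of inner_lid below 0.02 m/s); the arm keeps its last pose, push and grip.
It fails at once if the dust cap comes off the inner lid while the inner lid is not home in the pot (taken off first, spilled, or the inner lid dragged up with it) ((z of dust_cap in the frame of inner_lid above 0.038 m or horizontal distance between dust_cap and inner_lid above 0.015 m) and not (horizontal distance between inner_lid and pot below 0.006 m and z of inner_lid in the frame of pot between 0.074 and 0.081 m and angle between the z axis of inner_lid and the z axis of pot, either way round below 0.07 rad)).
It fails at once if the lid set is let fall from more than 5 mm above its seat (height (world z) of inner_lid above 0.05 m and z of inner_lid in the frame of pot above 0.083 m and contact force between each of the fingers, the arm and inner_lid below 0.001 N and contact force between inner_lid and pot below 0.001 N).
It fails at once if one of the other loose things is shifted by more than 3 cm (distance of any of cutter_16, cutter_12, tape_roll, caliper, tape_measure, blue_case from where it was at the start of the episode above 0.03 m).
It also fails if it takes over 72 s, if anything falls off the work surface, if the arm or the gripper's body presses on something with over 40 N, if the wrist force passes 120 N, or if a joint passes its speed limit or range.

ROBOT

A 6-joint arm with a two-finger parallel gripper is mounted at the origin on a cart in front of the work surface, level with it; the furniture and walls round the work are solid. World frame = base frame: x ahead of the robot, y to its left, z up, the work surface at z = 0. Lengths are in m, angles in rad, forces in N, time in s.
With the tool pointing down it reaches from about 0.25 to 0.725 m from the base axis. Payload 4 kg.
Tool frame: the origin (TCP) lies between the finger pads; the fingertips stand 11 mm ahead of it and the grasp point (between the pads) lies 8 mm behind it (bot.tip_extent is the distance from the TCP to the fingertips, in m); z points along the fingers, y is the line along which they close (so a half turn about z gives the same grasp; the last joint's range is limited). The gripper opens to 85 mm and grips with 20 to 120 N. Pads are 22 mm wide; open, the fingers measure 114 mm over their backs; the gripper's body (76 mm by 85 mm) begins 54 mm behind the grasp point. The pads swing forward as they close: fully open they stand 13 mm farther back than shut.
Start: joints at [1.195, 0.241, 0.005, 1.335, 0, 1.571], TCP at [0.184, 0.465, 0.242] pointing down, gripper open.
Joint ranges: [-2.72, 2.72], [-1.05, 1.87], [-1.09, 1.28], [-1.99, 2.15], [-1.42, 1.44], [-3.14, 3.14]. Speed limits (rad/s): [2.79, 2.79, 3.14, 3.14, 3.14, 3.14].

INTERFACE

Orientations are given as a unit quaternion [x, y, z, w].
In Python, from workcell import bot gives the robot as it stands. The module is installed in compiled form; this text tells all that it offers.
- The arm moves only by the tool drive_tool, never from a script. Its argument "rows" is a list of rows, each an object of numbers: "dx", "dy", "dz": the shift along the tool's x, y, z in units of 50 mm (1.0 is 50 mm); "wx", "wy", "wz": the turn, a rotation vector about the tool's x, y, z in units of 5 degrees (1.0 is 5 degrees); "hand": the finger opening in mm, from 0 to 85.4. A call has 1 to 20 rows; each row is the pose to reach, as a shift and turn from the pose commanded when the call began, along the tool's axes at that moment; what a row does not reach only later rows make up. A row lasts 1/10 s, in which the tool goes at most 50 mm and 8.59 degrees, less where a joint would pass 70% of its speed; a pose out of reach is approached as far as the arm can. A call with a gripper value outside its range is refused whole. The fingers move at their own pace and stop on an object; the grip force is fixed at half the most. Time passes only in rows, so rows that repeat a pose let the fingers close. It gives the time, the measured TCP pose, the force, the opening and the grip force at its end, in the units of the state.
- bot.get_obs(): the state, without advancing time (a new reading comes with each control period).
- bot.camera(name): name is "scene" or "top" or "wrist"; returns the picture (384x512x3 uint8, red, green, blue); there is no depth.
- bot.get_calibration(name): a dict with "vfov" (degrees; the focal length in pixels is half the picture's height over the tangent of half this angle, whatever the lens; pixels are square), "cx", "cy" (the principal point, pixels), "origin" and "rotation" of the camera in the world; the wrist camera has in their place "mount" (4x4, takes a point from camera to tool coordinates, whose origin is the TCP and whose axes are the flange's). Camera axes: x right, y up, looking along -z (the intrinsics and any distortion apply to the point x, -y, -z); pixel columns grow to the right and rows downward; lengths in m; the calibration is good to about 2 mm. A picture is of the moment at which its call begins: read the wrist's pose just before it. get_calibration takes no time and is no camera call.
- bot.job_done(): hands the job in; it is judged then, once.
Trained networks look in the newest picture that a camera, given by its name, has taken for a name from the list of things; names that differ only in an ending like _2 or _b are one class to them, and where a whole thing is asked for, a point or a joint stands for the part that bears it (a point fixed in the world has none). Each returns a list of dicts, best first, with "score" (0 to 1); they miss things now and then, are a little off and sometimes report something else, mostly with a low value. They report only what shows in the picture. A call takes as long as a camera call. They do not tell look-alikes from the thing itself.
- bot.look_for(camera, thing): "extent" ([centre column, centre row, width, height] in pixels, round what is visible of it).
- bot.outline_of(camera, thing): "region" (384x512 bool, what is visible of it) and "extent" ([centre column, centre row, width, height] in pixels, round what is visible of it).
The state is a dict: "clock": time; "joint_pos": joint angles; "joint_vel": joint speeds; "tau": joint torques, N m; "eef_pos": TCP position; "tool_rot": TCP orientation; "ft_force": force on the tool from outside, world axes, zero at the start; "ft_torque": the same for the moment, N m; "grip_width": finger opening in m; "grasp_force": force on a finger pad.
Only numpy, scipy, OpenCV 4.12 (cv2) and the standard library are available. Lean on these libraries where they do the work, as an engineer would, in place of code of your own. Each camera call takes 0.05 s, during which the arm holds its last target. There are 200 camera calls.

## Working session

There is one attempt and no reset: what is moved stays moved. The work goes in short steps, Python scripts to look and compute and a tool call to move; the robot and the scene stay as the last step left them, time stands still between calls to the robot, and variables do not carry over. Pictures are saved under pics/ and viewed, at most 10 in all, crops included, and the job is handed in when it is done.

Besides the shell and the picture viewer there is one more tool, called after "Request:" as name(argument=value, ...), one argument or row to a line, values as JSON. drive_tool: Moves the arm, as the interface text tells. Its arguments: {"type":"object","properties":{"rows":{"type":"array","items":{"type":"object","properties":{"dx":{"type":"number"},"dy":{"type":"number"},"dz":{"type":"number"},"wx":{"type":"number"},"wy":{"type":"number"},"wz":{"type":"number"},"hand":{"type":"number"}}}}},"required":["rows"]}

```bash
mkdir -p pics; cat > h.py <<'E'
import numpy as np, cv2
from workcell import bot
from scipy.spatial.transform import Rotation as R
def cam(name):
    c=bot.get_calibration(name); f=192/np.tan(np.radians(c['vfov'])/2)
    if 'mount' in c:
        o=bot.get_obs(); T=np.eye(4); T[:3,:3]=R.from_quat(o['tool_rot']).as_matrix(); T[:3,3]=o['eef_pos']
        M=T@np.array(c['mount']); return f,c['cx'],c['cy'],M[:3,3],M[:3,:3],c
    return f,c['cx'],c['cy'],np.array(c['origin']),np.array(c['rotation']),c
def ray(K,u,v,z):
    f,cx,cy,o,Rm,_=K; d=Rm@np.array([(u-cx)/f,-(v-cy)/f,-1]); return o+d*(z-o[2])/d[2]
def proj(K,p):
    f,cx,cy,o,Rm,_=K; q=Rm.T@(np.array(p)-o); return cx-f*q[0]/q[2], cy+f*q[1]/q[2]
E
python3 - <<'E'
from h import *
ims=[]
for n in("scene","top"):
    im=bot.camera(n); ims.append(im); cv2.imwrite(f'pics/{n}0.png',im[...,::-1])
    K=cam(n); print(n,{k:np.round(v,3).tolist() if k!='x' else v for k,v in K[5].items() if not isinstance(v,str)}, [v for v in K[5].values() if isinstance(v,str)])
    for t in("pot","inner_lid","dust_cap","tape_measure","blue_case","tape_roll","caliper"):
        for d in bot.look_for(n,t)[:4]: print(t,round(d['score'],2),np.round(d['extent'],0))
print(bot.get_calibration('wrist')); print(bot.get_obs())
cv2.imwrite('pics/a.png',cv2.resize(np.vstack(ims)[...,::-1],(400*1,600)))
E
```

```text
scene {'vfov': 54.096, 'cx': 256.107, 'cy': 189.73, 'origin': [0.152, 0.382, 0.634], 'rotation': [-0.128, 0.37, 0.864, -0.317]} []
pot 0.63 [290. 165.  38.  42.]
inner_lid 0.74 [204. 236.  23.  10.]
inner_lid 0.7 [205. 193.  23.  21.]
inner_lid 0.68 [162. 217.  27.  26.]
dust_cap 0.83 [206. 227.  25.  24.]
tape_measure 0.62 [177. 174.  41.  30.]
blue_case 0.69 [216. 160.  40.  40.]
tape_roll 0.59 [332. 239.  48.  45.]
caliper 0.86 [274. 309.  99.  81.]
top {'vfov': 51.386, 'cx': 253.144, 'cy': 195.339, 'origin': [0.38, -0.093, 0.923], 'rotation': [0.064, -0.06, -0.695, 0.713]} []
pot 0.68 [316. 196.  41.  31.]
inner_lid 0.9 [228. 151.  24.  25.]
inner_lid 0.67 [181. 141.  28.  26.]
inner_lid 0.56 [202. 189.  11.  17.]
dust_cap 0.91 [194. 186.  19.  24.]
tape_measure 0.66 [230. 112.  35.  29.]
blue_case 0.9 [279. 126.  28.  46.]
tape_roll 0.77 [264. 285.  49.  50.]
caliper 0.86 [169. 277.  37.  93.]
{'vfov': 68.70316801098576, 'cx': 257.59178986074716, 'cy': 196.7568090853119, 'mount': array([[-7.18511126e-04,  9.60523549e-01,  2.78197765e-01,
         7.04399017e-02],
       [ 9.9999
[... 236 characters left out ...]
0]])}
{'clock': 0.8, 'joint_pos': array([ 1.19497317e+00,  2.40554520e-01,  5.03021498e-03,  1.33520899e+00,
       -3.27141502e-05,  1.57080312e+00]), 'joint_vel': array([ 0.00092721,  0.0006524 ,  0.0008083 ,  0.00125775, -0.0004528 ,
        0.00015989]), 'tau': array([-1.94739747e-03, -3.72151995e+01,  2.52678144e+01,  9.03956497e-04,
       -6.08593018e-05,  4.28119023e-06]), 'eef_pos': array([0.18353187, 0.465109  , 0.24234076]), 'tool_rot': array([1.86810981e-01, 9.82395876e-01, 2.79054474e-05, 2.19564288e-05]), 'ft_force': array([-1.10461814, -0.84450638, -0.21838851]), 'ft_torque': array([ 0.0210731 , -0.0187495 , -0.00129623]), 'grasp_force': 0.0, 'grip_width': 0.08519923440676634}
```

View pics/scene0.png

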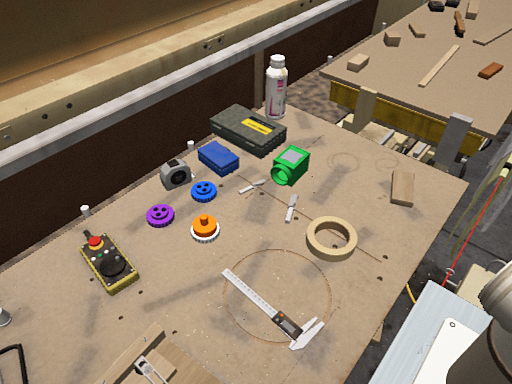

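View pics/top0.png

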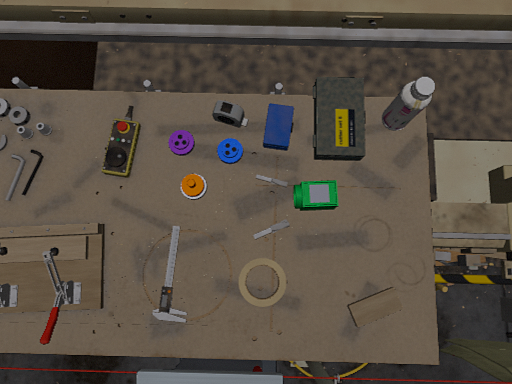

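The candidates for the lid are, in the top image: blue at (230,151), purple at (181,142), and white with an orange cap at (194,186). The white and orange one fits. The green pot is at (316,195) with its mouth to the left (+y), and the two cutters are at (272,180) and (271,229).

```bash
sed -i "s/np.array(c\['rotation'\]),c$/R.from_quat(c['rotation']).as_matrix(),c/" h.py
python3 - <<'E'
from h import *
K=cam('top'); print(K[5].keys())
im=bot.camera('top'); K2=cam('scene')
for t,z in(("pot",.029*1.5),("dust_cap",.04),("inner_lid",.02),("cutter_16",.009),("cutter_12",.007),("tape_roll",.012),("blue_case",.038),("tape_measure",.05),("caliper",.005)):
    for d in bot.outline_of('top',t)[:2]:
        m=d['region'].astype(np.uint8); c=cv2.minAreaRect(cv2.findNonZero(m)); 
        print(t,round(d['score'],2),np.round(c[0]),'xy',ray(K,*c[0],z).round(3),'corners',[ray(K,*p,z)[:2].round(3).tolist() for p in cv2.boxPoints(c)])
print('scene',ray(K2,206,222,.05),ray(K2,290,160,.05))
for s,z in(((309,181),.058),((337,181),.058),((337,209),.058),((296,195),.029)): print(ray(K,*s,z).round(3))
crop=cv2.resize(im[100:260,140:360],(770,560),interpolation=cv2.INTER_CUBIC); cv2.imwrite('pics/crop.png',crop[...,::-1])
E
```

```text
dict_keys(['vfov', 'cx', 'cy', 'origin', 'rotation'])
pot 0.78 [316. 195.] xy [ 0.54  -0.225  0.043] corners [[0.569, -0.174], [0.577, -0.273], [0.511, -0.275], [0.504, -0.177]]
dust_cap 0.96 [192. 185.] xy [0.557 0.052 0.04 ] corners [[0.579, 0.077], [0.581, 0.03], [0.535, 0.028], [0.533, 0.075]]
inner_lid 0.65 [182. 142.] xy [0.662 0.087 0.02 ] corners [[0.692, 0.118], [0.694, 0.059], [0.633, 0.056], [0.631, 0.115]]
inner_lid 0.56 [230. 151.] xy [ 0.644 -0.028  0.02 ] corners [[0.673, 0.001], [0.674, -0.055], [0.616, -0.057], [0.615, -0.001]]
cutter_16 0.71 [272. 230.] xy [ 0.463 -0.129  0.009] corners [[0.451, -0.086], [0.492, -0.163], [0.474, -0.172], [0.434, -0.096]]
cutter_16 0.46 [272. 180.] xy [ 0.58  -0.127  0.009] corners [[0.585, -0.092], [0.596, -0.095], [0.575, -0.162], [0.564, -0.159]]
cutter_12 0.71 [272. 230.] xy [ 0.463 -0.129  0.007] corners [[0.451, -0.086], [0.492, -0.163], [0.475, -0.172], [0.434, -0.096]]
cutter_12 0.46 [272. 180.] xy [ 0.58  -0.127  0.007] corners [[0.585, -0.092], [0.596, -0.095], [0.575, -0.162], [0.564, -0.159]]
tape_roll 0.74 [262. 282.] xy [ 0.347 -0.11   0.012] corners [[0.397, -0.057], [0.4, -0.16], [0.298, -0.162], [0.295, -0.06]]
blue_case 0.67 [279. 127.] xy [ 0.701 -0.141  0.038] corners [[0.652, -0.103], [0.759, -0.116], [0.751, -0.179], [0.644, -0.165]]
blue_case 0.27 [316. 196.] xy [ 0.54  -0.226  0.038] corners [[0.572, -0.174], [0.578, -0.275], [0.509, -0.276], [0.503, -0.177]]
tape_measure 0.61 [232. 113.] xy [ 0.726 -0.03   0.05 ] corners [[0.712, 0.014], [0.763, 0.003], [0.741, -0.075], [0.691, -0.063]]
caliper 0.95 [168. 274.] xy [0.359 0.102 0.005] corners [[0.465, 0.142], [0.467, 0.075], [0.257, 0.063], [0.255, 0.127]]
scene [0.55232248 0.05217621 0.05      ] [ 0.54008429 -0.22241171  0.05      ]
[ 0.569 -0.208  0.058]
[ 0.57  -0.27   0.058]
[ 0.508 -0.269  0.058]
[ 0.542 -0.182  0.029]
```

View pics/crop.png

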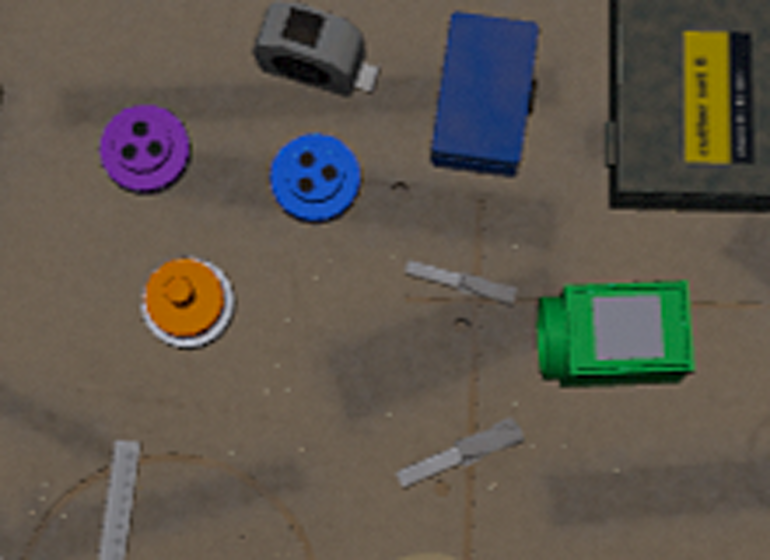

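The crop confirms it: orange cap with white flange at crop (186,302), and no other lid has those colours. The pot's mouth faces +y. I'll go above the pot for a close look with the wrist camera.

```bash
cat >> h.py <<'E'
def goal(p,yaw=0.,lean=0.):
    """tool y at angle yaw from world x; lean: tilt about tool y (deg, + = rotation about world closing axis)"""
    Rg=R.from_euler('z',yaw,degrees=True)*R.from_matrix(np.array([[0,1,0],[1,0,0],[0,0,-1]]).astype(float))
    Rg=Rg*R.from_euler('y',lean,degrees=True)
    return np.array(p),Rg
def step(p0,R0,p,Rg):
    d=R0.inv().apply(np.array(p)-p0)/.05; w=np.degrees((R0.inv()*Rg).as_rotvec())/5
    print('d',d.round(3),'w',w.round(3),'n>=',np.ceil(max(np.abs(d).max(),np.linalg.norm(w)*5/8.59)))
def now():
    o=bot.get_obs(); return o['eef_pos'],R.from_quat(o['tool_rot'])
E
python3 - <<'E'
from h import *
print(bot.tip_extent); step(*now(),*goal((.54,-.20,.26)))
E
```

```text
0.011
d [-11.514  -9.757  -0.354] w [-1.0000e-03  0.0000e+00  1.3694e+01] n>= 12.0
```

Request:
drive_tool(
  rows=[
    {"dx":-5.75,"dy":-4.9,"dz":-0.35,"wz":6.85},
    {"dx":-5.75,"dy":-4.9,"dz":-0.35,"wz":6.85},
    {"dx":-5.75,"dy":-4.9,"dz":-0.35,"wz":6.85},
    {"dx":-5.75,"dy":-4.9,"dz":-0.35,"wz":6.85},
    {"dx":-5.75,"dy":-4.9,"dz":-0.35,"wz":6.85},
    {"dx":-5.75,"dy":-4.9,"dz":-0.35,"wz":6.85},
    {"dx":-5.75,"dy":-4.9,"dz":-0.35,"wz":6.85},
    {"dx":-11.5,"dy":-9.75,"dz":-0.35,"wz":13.7},
    {"dx":-11.5,"dy":-9.75,"dz":-0.35,"wz":13.7},
    {"dx":-11.5,"dy":-9.75,"dz":-0.35,"wz":13.7},
    {"dx":-11.5,"dy":-9.75,"dz":-0.35,"wz":13.7},
    {"dx":-11.5,"dy":-9.75,"dz":-0.35,"wz":13.7},
    {"dx":-11.5,"dy":-9.75,"dz":-0.35,"wz":13.7},
    {"dx":-11.5,"dy":-9.75,"dz":-0.35,"wz":13.7},
    {"dx":-11.5,"dy":-9.75,"dz":-0.35,"wz":13.7},
    {"dx":-11.5,"dy":-9.75,"dz":-0.35,"wz":13.7},
    {"dx":-11.5,"dy":-9.75,"dz":-0.35,"wz":13.7},
    {"dx":-11.5,"dy":-9.75,"dz":-0.35,"wz":13.7},
  ],
)

```text
invalid input at $.rows[0]: expected keys dx, dy, dz, wx, wy, wz, hand
```

```bash
python3 - <<'E'
from h import *
K=cam('wrist'); im=bot.camera('wrist'); cv2.imwrite('pics/w1.png',im[...,::-1])
o=bot.get_obs(); print(o['eef_pos'],o['joint_pos'].round(3),o['clock'])
hsv=cv2.cvtColor(im,cv2.COLOR_RGB2HSV); g=cv2.inRange(hsv,(45,120,40),(80,255,255))
print(g.sum()/255,cv2.boundingRect(cv2.findNonZero(g)))
for d in bot.outline_of('wrist','pot')[:1]:
    c=cv2.minAreaRect(cv2.findNonZero(d['region'].astype(np.uint8))); print(c,[ray(K,*p,.05)[:2].round(4).tolist() for p in cv2.boxPoints(c)])
E
```

```text
[0.18351146 0.4650984  0.24228044] [ 1.195  0.241  0.005  1.335 -0.     1.571] 1.35
0.0 (0, 0, 0, 0)
```

View pics/w1.png

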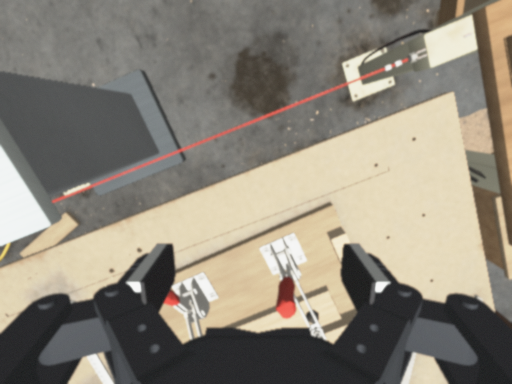

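All keys are required in each row, so the arm did not move. The picture still shows the start pose: floor and table edge, with the fingers at the bottom.

Request:
drive_tool(
  rows=[
    {"dx":-5.75,"dy":-4.9,"dz":-0.35,"wx":0,"wy":0,"wz":6.85,"hand":85},
    {"dx":-5.75,"dy":-4.9,"dz":-0.35,"wx":0,"wy":0,"wz":6.85,"hand":85},
    {"dx":-5.75,"dy":-4.9,"dz":-0.35,"wx":0,"wy":0,"wz":6.85,"hand":85},
    {"dx":-5.75,"dy":-4.9,"dz":-0.35,"wx":0,"wy":0,"wz":6.85,"hand":85},
    {"dx":-5.75,"dy":-4.9,"dz":-0.35,"wx":0,"wy":0,"wz":6.85,"hand":85},
    {"dx":-5.75,"dy":-4.9,"dz":-0.35,"wx":0,"wy":0,"wz":6.85,"hand":85},
    {"dx":-5.75,"dy":-4.9,"dz":-0.35,"wx":0,"wy":0,"wz":6.85,"hand":85},
    {"dx":-11.5,"dy":-9.75,"dz":-0.35,"wx":0,"wy":0,"wz":13.7,"hand":85},
    {"dx":-11.5,"dy":-9.75,"dz":-0.35,"wx":0,"wy":0,"wz":13.7,"hand":85},
    {"dx":-11.5,"dy":-9.75,"dz":-0.35,"wx":0,"wy":0,"wz":13.7,"hand":85},
    {"dx":-11.5,"dy":-9.75,"dz":-0.35,"wx":0,"wy":0,"wz":13.7,"hand":85},
    {"dx":-11.5,"dy":-9.75,"dz":-0.35,"wx":0,"wy":0,"wz":13.7,"hand":85},
    {"dx":-11.5,"dy":-9.75,"dz":-0.35,"wx":0,"wy":0,"wz":13.7,"hand":85},
    {"dx":-11.5,"dy":-9.75,"dz":-0.35,"wx":0,"wy":0,"wz":13.7,"hand":85},
    {"dx":-11.5,"dy":-9.75,"dz":-0.35,"wx":0,"wy":0,"wz":13.7,"hand":85},
    {"dx":-11.5,"dy":-9.75,"dz":-0.35,"wx":0,"wy":0,"wz":13.7,"hand":85},
    {"dx":-11.5,"dy":-9.75,"dz":-0.35,"wx":0,"wy":0,"wz":13.7,"hand":85},
    {"dx":-11.5,"dy":-9.75,"dz":-0.35,"wx":0,"wy":0,"wz":13.7,"hand":85},
    {"dx":-11.5,"dy":-9.75,"dz":-0.35,"wx":0,"wy":0,"wz":13.7,"hand":85},
  ],
)

```text
clock: 3.3
eef_pos: [0.539, -0.198, 0.2603]
tool_rot: [0.707, 0.708, 0.0, 0.0]
ft_force: [1.0, 0.1, 0.2]
grip_width: 0.0849
grasp_force: 0.0
```

```bash
python3 - <<'E'
from h import *
K=cam('wrist'); im=bot.camera('wrist'); cv2.imwrite('pics/w2.png',im[...,::-1])
o=bot.get_obs(); print(o['eef_pos'],o['tool_rot'],o['joint_pos'].round(3),o['clock'])
for d in bot.outline_of('wrist','pot')[:1]:
    c=cv2.minAreaRect(cv2.findNonZero(d['region'].astype(np.uint8))); print(c,[ray(K,*p,.05)[:2].round(4).tolist() for p in cv2.boxPoints(c)])
E
```

```text
[ 0.53910001 -0.19793807  0.26050855] [7.06618314e-01 7.07594855e-01 1.79432173e-04 2.18310051e-04] [-0.352  0.384  0.252  1.438  0.     1.217] 3.35
((260.16290283203125, 193.08351135253906), (76.64813232421875, 46.724483489990234), 87.39744567871094) [[0.5116, -0.1749], [0.5685, -0.1723], [0.5756, -0.2729], [0.514, -0.2759]]
```

View pics/w2.png

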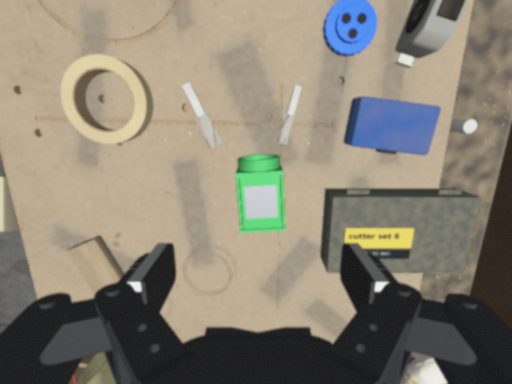

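The picture shows the pot at (261,195), mouth up-picture (+y), leaning about 3° to -x. The label and cutters are clear of it. Next I compute the top-face corners.

```bash
python3 - <<'E'
from h import *
K=cam('wrist')
for p in((237,172),(282,170),(285,229),(240,231)): print(ray(K,*p,.058).round(4))
print('mouth top',ray(K,259,154,.055).round(4))
E
```

```text
[ 0.5145 -0.1935  0.058 ]
[ 0.5689 -0.191   0.058 ]
[ 0.5747 -0.2679  0.058 ]
[ 0.5168 -0.2707  0.058 ]
mouth top [ 0.5411 -0.1721  0.055 ]
```

```bash
python3 - <<'E'
from h import *
def gp(G,yaw,lean,back=0):
    p,Rg=goal(G,yaw,lean); return p+Rg.apply([0,0,.008-back]),Rg
G=(.543,-.214,.031)
pre=gp(G,3,-35,.11); step(*now(),*pre)
print(pre[0]); step(*pre,*gp(G,3,-35))
E
```

```text
d [0.849 0.014 2.92 ] w [-0.17  -6.996 -0.568] n>= 5.0
[ 0.5399381  -0.15557538  0.11455351]
d [-0.  -0.   2.2] w [0. 0. 0.] n>= 3.0
```

Request:
drive_tool(
  rows=[
    {"dx":0.85,"dy":0.01,"dz":1.5,"wx":-0.17,"wy":-7.0,"wz":-0.57,"hand":85},
    {"dx":0.85,"dy":0.01,"dz":2.92,"wx":-0.17,"wy":-7.0,"wz":-0.57,"hand":85},
    {"dx":0.85,"dy":0.01,"dz":2.92,"wx":-0.17,"wy":-7.0,"wz":-0.57,"hand":85},
    {"dx":0.85,"dy":0.01,"dz":2.92,"wx":-0.17,"wy":-7.0,"wz":-0.57,"hand":85},
    {"dx":0.85,"dy":0.01,"dz":2.92,"wx":-0.17,"wy":-7.0,"wz":-0.57,"hand":85},
    {"dx":0.85,"dy":0.01,"dz":2.92,"wx":-0.17,"wy":-7.0,"wz":-0.57,"hand":85},
    {"dx":0.85,"dy":0.01,"dz":2.92,"wx":-0.17,"wy":-7.0,"wz":-0.57,"hand":85},
    {"dx":0.85,"dy":0.01,"dz":2.92,"wx":-0.17,"wy":-7.0,"wz":-0.57,"hand":85},
    {"dx":0.85,"dy":0.01,"dz":2.92,"wx":-0.17,"wy":-7.0,"wz":-0.57,"hand":85},
    {"dx":0.85,"dy":0.01,"dz":2.92,"wx":-0.17,"wy":-7.0,"wz":-0.57,"hand":85},
  ],
)

```text
clock: 4.4
eef_pos: [0.5404, -0.1579, 0.1148]
tool_rot: [0.658, 0.69, -0.207, 0.218]
ft_force: [-0.8, -0.2, -0.0]
grip_width: 0.0854
grasp_force: 0.0
```

```bash
cat >> h.py <<'E'
def gp(G,yaw,lean,back=0):
    p,Rg=goal(G,yaw,lean); return p+Rg.apply([0,0,.008-back]),Rg
E
python3 - <<'E'
from h import *
step(*now(),*gp((.543,-.214,.031),3,-35))
o=bot.get_obs();print(o['joint_pos'].round(3))
K=cam('wrist'); im=bot.camera('wrist'); cv2.imwrite('pics/w3.png',im[...,::-1])
E
```

```text
d [ 0.041 -0.004  2.177] w [-0.012 -0.002 -0.044] n>= 3.0
[ 0.018  0.446 -0.202  0.9   -0.61   1.533]
```

View pics/w3.png

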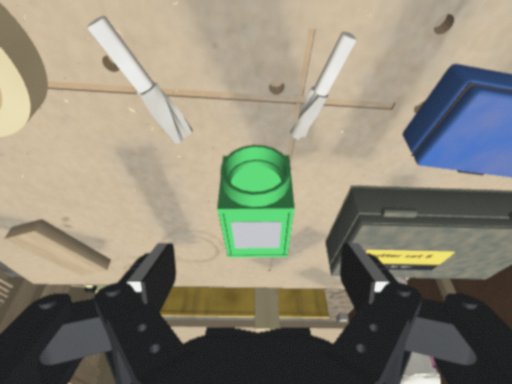

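The pot at (256,200) is centred between the fingers (about 150 to 365). Going in and closing.

Request:
drive_tool(
  rows=[
    {"dx":0.04,"dy":0,"dz":0.7,"wx":0,"wy":0,"wz":0,"hand":85},
    {"dx":0.04,"dy":0,"dz":1.4,"wx":0,"wy":0,"wz":0,"hand":85},
    {"dx":0.04,"dy":0,"dz":1.9,"wx":0,"wy":0,"wz":0,"hand":85},
    {"dx":0.04,"dy":0,"dz":2.18,"wx":0,"wy":0,"wz":0,"hand":85},
    {"dx":0.04,"dy":0,"dz":2.18,"wx":0,"wy":0,"wz":0,"hand":85},
    {"dx":0.04,"dy":0,"dz":2.18,"wx":0,"wy":0,"wz":0,"hand":70},
    {"dx":0.04,"dy":0,"dz":2.18,"wx":0,"wy":0,"wz":0,"hand":62},
    {"dx":0.04,"dy":0,"dz":2.18,"wx":0,"wy":0,"wz":0,"hand":50},
    {"dx":0.04,"dy":0,"dz":2.18,"wx":0,"wy":0,"wz":0,"hand":50},
    {"dx":0.04,"dy":0,"dz":2.18,"wx":0,"wy":0,"wz":0,"hand":50},
    {"dx":0.04,"dy":0,"dz":2.18,"wx":0,"wy":0,"wz":0,"hand":50},
    {"dx":0.04,"dy":0,"dz":2.18,"wx":0,"wy":0,"wz":0,"hand":50},
  ],
)

```text
clock: 5.65
eef_pos: [0.5439, -0.2172, 0.0247]
tool_rot: [0.657, 0.691, -0.207, 0.219]
ft_force: [-0.4, 3.4, 7.5]
grip_width: 0.0571
grasp_force: 65.7
```

```bash
python3 - <<'E'
from h import *
p,r=now(); print(p,r.as_euler('xyz',degrees=True),bot.get_obs()['grip_width'])
G=p-r.apply([0,0,.008]); print('G',G)
step(p,r,*gp(G+[0,0,.12],3,-35))
for l in(-5,25,55): step(p,r,*gp(G+[0,-.02,.12],3,l))
E
```

```text
[ 0.54393081 -0.21716715  0.02465966] [179.91773078  35.03471564  92.91319062] 0.057128881135462
G [ 0.54368593 -0.21258109  0.03121008]
d [-1.378  0.003 -1.965] w [ 0.006  0.007 -0.014] n>= 2.0
d [-1.625 -0.018 -1.757] w [ 0.01   6.007 -0.012] n>= 4.0
d [-1.566 -0.018 -1.816] w [ 1.3000e-02  1.2007e+01 -9.0000e-03] n>= 7.0
d [-1.545 -0.018 -1.896] w [ 1.6000e-02  1.8007e+01 -6.0000e-03] n>= 11.0
```

Request:
drive_tool(
  rows=[
    {"dx":-0.7,"dy":0,"dz":-1.0,"wx":0,"wy":0,"wz":0,"hand":50},
    {"dx":-1.38,"dy":0,"dz":-1.97,"wx":0,"wy":0,"wz":0,"hand":50},
    {"dx":-1.4,"dy":0,"dz":-1.9,"wx":0,"wy":1.5,"wz":0,"hand":50},
    {"dx":-1.5,"dy":0,"dz":-1.85,"wx":0,"wy":3,"wz":0,"hand":50},
    {"dx":-1.6,"dy":0,"dz":-1.8,"wx":0,"wy":4.5,"wz":0,"hand":50},
    {"dx":-1.62,"dy":0,"dz":-1.76,"wx":0,"wy":6,"wz":0,"hand":50},
    {"dx":-1.6,"dy":0,"dz":-1.78,"wx":0,"wy":7.5,"wz":0,"hand":50},
    {"dx":-1.6,"dy":0,"dz":-1.8,"wx":0,"wy":9,"wz":0,"hand":50},
    {"dx":-1.57,"dy":0,"dz":-1.8,"wx":0,"wy":10.5,"wz":0,"hand":50},
    {"dx":-1.57,"dy":-0.02,"dz":-1.82,"wx":0,"wy":12,"wz":0,"hand":50},
    {"dx":-1.56,"dy":-0.02,"dz":-1.84,"wx":0,"wy":13.5,"wz":0,"hand":50},
    {"dx":-1.56,"dy":-0.02,"dz":-1.86,"wx":0,"wy":15,"wz":0,"hand":50},
    {"dx":-1.55,"dy":-0.02,"dz":-1.88,"wx":0,"wy":16.5,"wz":0,"hand":50},
    {"dx":-1.55,"dy":-0.02,"dz":-1.9,"wx":0,"wy":18,"wz":0,"hand":50},
    {"dx":-1.55,"dy":-0.02,"dz":-1.9,"wx":0,"wy":18,"wz":0,"hand":50},
    {"dx":-1.55,"dy":-0.02,"dz":-1.9,"wx":0,"wy":18,"wz":0,"hand":50},
    {"dx":-1.55,"dy":-0.02,"dz":-1.9,"wx":0,"wy":18,"wz":0,"hand":50},
    {"dx":-1.55,"dy":-0.02,"dz":-1.9,"wx":0,"wy":18,"wz":0,"hand":50},
    {"dx":-1.55,"dy":-0.02,"dz":-1.9,"wx":0,"wy":18,"wz":0,"hand":50},
  ],
)

```text
clock: 7.55
eef_pos: [0.5433, -0.2264, 0.1489]
tool_rot: [0.611, 0.645, 0.318, -0.332]
ft_force: [0.2, 0.0, -2.5]
grip_width: 0.0575
grasp_force: 66.1
```

```bash
python3 - <<'E'
from h import *
p,r=now(); o=bot.get_obs(); print(p,r.as_euler('xyz',degrees=True),o['joint_pos'].round(3),o['grip_width'],o['grasp_force'],o['ft_force'])
print('tool z',r.apply([0,0,1]),'tool y',r.apply([0,1,0])); G=p-r.apply([0,0,.008]); print('G',G)
im=bot.camera('scene'); cv2.imwrite('pics/s4.png',cv2.resize(im[60:300,130:450],(800,600))[...,::-1])
E
```

```text
[ 0.54329301 -0.22635083  0.14891401] [179.64042387 -54.71759923  93.27540828] [-0.697  1.014  0.707  2.029  0.642  0.554] 0.05751134401948639 66.05541363358498 [ 0.16071504  0.01626861 -2.53155786]
tool z [-0.04037418  0.81532406 -0.57759553] tool y [0.99863948 0.05201978 0.00362491]
G [ 0.543616   -0.23287342  0.15353477]
```

View pics/s4.png

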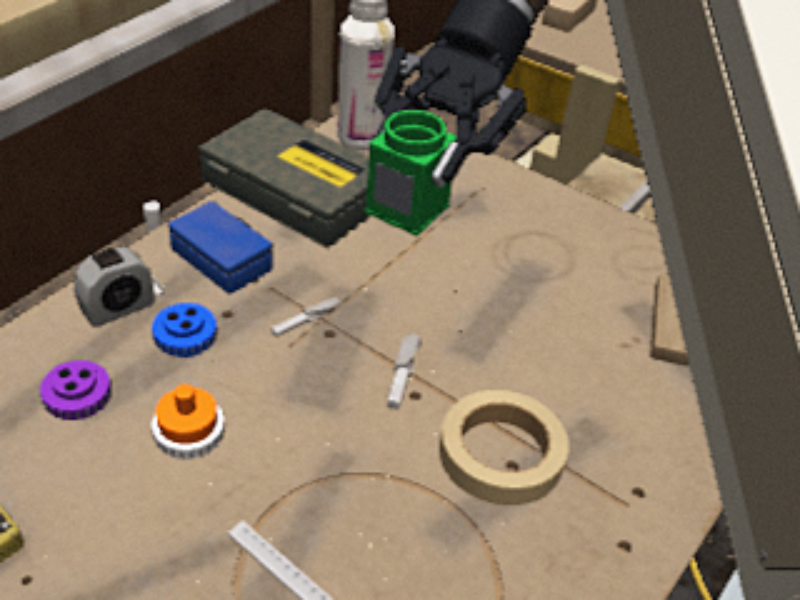

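The pot is held upright at (410,170) in the crop. Joint 4 is near its limit, so before lowering I'll turn the pot about the vertical so the wrist sits better.

```bash
python3 - <<'E'
from h import *
p,r=now()
a=gp((.53,-.22,.15),-30,55); step(p,r,*a)
step(*a,*gp((.53,-.22,.064),-30,55)); step(*a,*gp((.53,-.22,.056),-30,55))
E
```

```text
d [ 0.095 -0.185  0.241] w [-5.374  0.037  3.821] n>= 4.0
d [-1.409 -0.     0.987] w [0. 0. 0.] n>= 2.0
d [-1.54  -0.     1.078] w [0. 0. 0.] n>= 2.0
```

Request:
drive_tool(
  rows=[
    {"dx":0.03,"dy":-0.06,"dz":0.08,"wx":-1.8,"wy":0,"wz":1.27,"hand":50},
    {"dx":0.06,"dy":-0.12,"dz":0.16,"wx":-3.6,"wy":0,"wz":2.55,"hand":50},
    {"dx":0.1,"dy":-0.18,"dz":0.24,"wx":-5.37,"wy":0.04,"wz":3.82,"hand":50},
    {"dx":0.1,"dy":-0.18,"dz":0.24,"wx":-5.37,"wy":0.04,"wz":3.82,"hand":50},
    {"dx":0.1,"dy":-0.18,"dz":0.24,"wx":-5.37,"wy":0.04,"wz":3.82,"hand":50},
    {"dx":0.1,"dy":-0.18,"dz":0.24,"wx":-5.37,"wy":0.04,"wz":3.82,"hand":50},
    {"dx":0.1,"dy":-0.18,"dz":0.24,"wx":-5.37,"wy":0.04,"wz":3.82,"hand":50},
    {"dx":0.1,"dy":-0.18,"dz":0.24,"wx":-5.37,"wy":0.04,"wz":3.82,"hand":50},
  ],
)

```text
clock: 8.4
eef_pos: [0.5344, -0.2154, 0.1432]
tool_rot: [0.768, 0.443, 0.399, -0.233]
ft_force: [0.5, 0.0, -3.1]
grip_width: 0.0571
grasp_force: 66.1
```

```bash
python3 - <<'E'
from h import *
p,r=now(); o=bot.get_obs(); print(o['joint_pos'].round(3),'G',p-r.apply([0,0,.008]),r.apply([0,0,1]),r.apply([0,1,0]))
step(p,r,*gp((.53,-.22,.064),-30,55)); step(p,r,*gp((.53,-.22,.056),-30,55))
E
```

```text
[-0.795  0.672  0.05   1.319  0.909  1.117] G [ 0.53117385 -0.22107266  0.14774147] [ 0.40726225  0.71124387 -0.57294819] [ 0.86656185 -0.49905708 -0.00354894]
d [-1.369 -0.025  0.965] w [-0.033 -0.009 -0.026] n>= 2.0
d [-1.5   -0.024  1.057] w [-0.033 -0.009 -0.026] n>= 2.0
```

Request:
drive_tool(
  rows=[
    {"dx":-0.5,"dy":0,"dz":0.35,"wx":0,"wy":0,"wz":0,"hand":50},
    {"dx":-1.0,"dy":0,"dz":0.7,"wx":0,"wy":0,"wz":0,"hand":50},
    {"dx":-1.3,"dy":0,"dz":0.91,"wx":0,"wy":0,"wz":0,"hand":50},
    {"dx":-1.41,"dy":0,"dz":0.99,"wx":0,"wy":0,"wz":0,"hand":50},
    {"dx":-1.44,"dy":0,"dz":1.01,"wx":0,"wy":0,"wz":0,"hand":50},
    {"dx":-1.46,"dy":0,"dz":1.02,"wx":0,"wy":0,"wz":0,"hand":50},
    {"dx":-1.46,"dy":0,"dz":1.02,"wx":0,"wy":0,"wz":0,"hand":50},
    {"dx":-1.46,"dy":0,"dz":1.02,"wx":0,"wy":0,"wz":0,"hand":50},
  ],
)

```text
clock: 9.2
eef_pos: [0.533, -0.2147, 0.0546]
tool_rot: [0.769, 0.442, 0.4, -0.232]
ft_force: [-1.3, 0.3, -2.5]
grip_width: 0.0573
grasp_force: 66.0
```

```bash
python3 - <<'E'
from h import *
p,r=now(); o=bot.get_obs(); print(o['joint_pos'].round(3),'G',p-r.apply([0,0,.008]),r.apply([0,0,1]),o['ft_force'])
im=bot.camera('scene'); cv2.imwrite('pics/s5.png',cv2.resize(im[100:220,230:390],(800,600),interpolation=cv2.INTER_CUBIC)[...,::-1])
E
```

```text
[-0.796  0.783 -0.011  1.146  0.909  1.118] G [ 0.52971947 -0.22035391  0.05921431] [ 0.40853892  0.71070935 -0.57270251] [-1.25610493  0.27765037 -2.52367524]
```

Request:
drive_tool(
  rows=[
    {"dx":-0.016,"dy":0,"dz":0.012,"wx":0,"wy":0,"wz":0,"hand":50},
    {"dx":-0.032,"dy":0,"dz":0.023,"wx":0,"wy":0,"wz":0,"hand":50},
    {"dx":-0.032,"dy":0,"dz":0.023,"wx":0,"wy":0,"wz":0,"hand":50},
  ],
)

```text
clock: 9.55
eef_pos: [0.533, -0.2145, 0.0539]
tool_rot: [0.768, 0.441, 0.401, -0.233]
ft_force: [-3.7, 0.1, 5.7]
grip_width: 0.0574
grasp_force: 67.0
```

Request:
drive_tool(
  rows=[
    {"dx":-0.016,"dy":0,"dz":0.012,"wx":0,"wy":0,"wz":0,"hand":50},
    {"dx":-0.016,"dy":0,"dz":0.012,"wx":0,"wy":0,"wz":0,"hand":50},
  ],
)

```text
clock: 9.75
eef_pos: [0.5331, -0.2145, 0.0539]
tool_rot: [0.768, 0.441, 0.401, -0.233]
ft_force: [-4.8, -0.2, 10.8]
grip_width: 0.0576
grasp_force: 67.4
```

Contact. Releasing, waiting, then backing off along the tool axis.

Request:
drive_tool(
  rows=[
    {"dx":0,"dy":0,"dz":0,"wx":0,"wy":0,"wz":0,"hand":62},
    {"dx":0,"dy":0,"dz":0,"wx":0,"wy":0,"wz":0,"hand":70},
    {"dx":0,"dy":0,"dz":0,"wx":0,"wy":0,"wz":0,"hand":85},
    {"dx":0,"dy":0,"dz":0,"wx":0,"wy":0,"wz":0,"hand":85},
    {"dx":0,"dy":0,"dz":0,"wx":0,"wy":0,"wz":0,"hand":85},
    {"dx":0,"dy":0,"dz":0,"wx":0,"wy":0,"wz":0,"hand":85},
    {"dx":0,"dy":0,"dz":0,"wx":0,"wy":0,"wz":0,"hand":85},
    {"dx":0,"dy":0,"dz":-0.5,"wx":0,"wy":0,"wz":0,"hand":85},
    {"dx":0,"dy":0,"dz":-1.2,"wx":0,"wy":0,"wz":0,"hand":85},
    {"dx":0,"dy":0,"dz":-2,"wx":0,"wy":0,"wz":0,"hand":85},
    {"dx":0.5,"dy":0,"dz":-2.5,"wx":0,"wy":0,"wz":0,"hand":85},
    {"dx":1.5,"dy":0,"dz":-2.8,"wx":0,"wy":0,"wz":0,"hand":85},
    {"dx":2.5,"dy":0,"dz":-2.8,"wx":0,"wy":0,"wz":0,"hand":85},
    {"dx":2.5,"dy":0,"dz":-2.8,"wx":0,"wy":0,"wz":0,"hand":85},
    {"dx":2.5,"dy":0,"dz":-2.8,"wx":0,"wy":0,"wz":0,"hand":85},
  ],
)

```text
clock: 11.25
eef_pos: [0.5122, -0.2518, 0.2349]
tool_rot: [0.768, 0.443, 0.399, -0.232]
ft_force: [-0.3, -0.6, -0.3]
grip_width: 0.085
grasp_force: 0.0
```

```bash
python3 - <<'E'
from h import *
step(*now(),*goal((.48,.055,.24),0)); print(bot.get_obs()['joint_pos'].round(3),now()[0])
im=bot.camera('scene'); K=cam('scene')
for d in bot.outline_of('scene','pot')[:1]:
    print(d['score'],np.round(d['extent']))
cv2.imwrite('pics/s6.png',cv2.resize(im[80:260,190:430],(800,600),interpolation=cv2.INTER_CUBIC)[...,::-1])
E
```

```text
d [ 2.942 -3.622  4.037] w [  2.851 -10.747  -5.533] n>= 8.0
[-0.864  0.619  0.209  1.608  0.881  1.018] [ 0.51216744 -0.25177219  0.23485127]
0.76 [294. 166.  31.  44.]
```

View pics/s6.png

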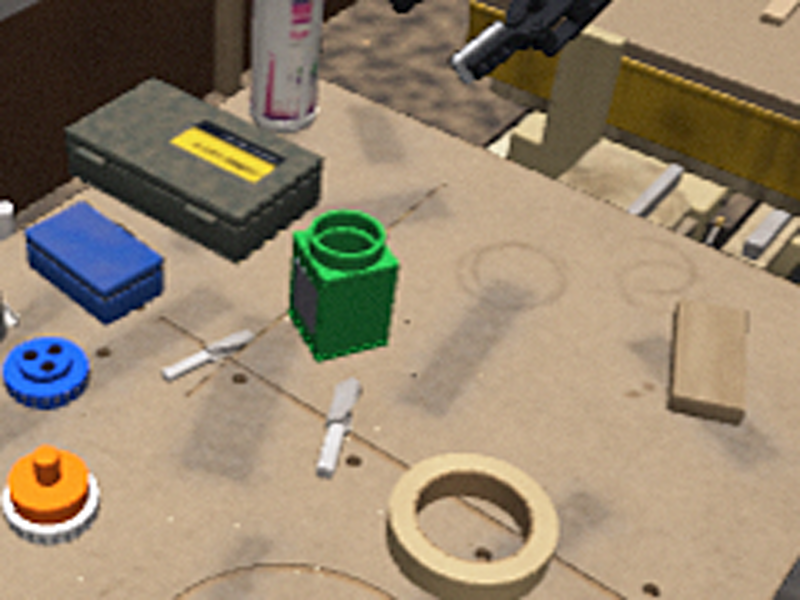

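The pot stands upright at crop (345,290). I'll measure the neck from above, then go to the lid.

```bash
python3 - <<'E'
from h import *
a=goal((.53,-.20,.28),0); step(*now(),*a)
E
```

```text
d [ 1.401 -0.203  0.347] w [  2.811 -10.779  -5.573] n>= 8.0
```

Request:
drive_tool(
  rows=[
    {"dx":1.4,"dy":-0.2,"dz":0,"wx":0.7,"wy":-2.7,"wz":-1.4,"hand":85},
    {"dx":1.4,"dy":-0.2,"dz":0.35,"wx":1.4,"wy":-5.4,"wz":-2.8,"hand":85},
    {"dx":1.4,"dy":-0.2,"dz":0.35,"wx":2.81,"wy":-10.78,"wz":-5.57,"hand":85},
    {"dx":1.4,"dy":-0.2,"dz":0.35,"wx":2.81,"wy":-10.78,"wz":-5.57,"hand":85},
    {"dx":1.4,"dy":-0.2,"dz":0.35,"wx":2.81,"wy":-10.78,"wz":-5.57,"hand":85},
    {"dx":1.4,"dy":-0.2,"dz":0.35,"wx":2.81,"wy":-10.78,"wz":-5.57,"hand":85},
    {"dx":1.4,"dy":-0.2,"dz":0.35,"wx":2.81,"wy":-10.78,"wz":-5.57,"hand":85},
    {"dx":1.4,"dy":-0.2,"dz":0.35,"wx":2.81,"wy":-10.78,"wz":-5.57,"hand":85},
    {"dx":1.4,"dy":-0.2,"dz":0.35,"wx":2.81,"wy":-10.78,"wz":-5.57,"hand":85},
    {"dx":1.4,"dy":-0.2,"dz":0.35,"wx":2.81,"wy":-10.78,"wz":-5.57,"hand":85},
    {"dx":1.4,"dy":-0.2,"dz":0.35,"wx":2.81,"wy":-10.78,"wz":-5.57,"hand":85},
    {"dx":1.4,"dy":-0.2,"dz":0.35,"wx":2.81,"wy":-10.78,"wz":-5.57,"hand":85},
  ],
)

```text
clock: 12.55
eef_pos: [0.5301, -0.2012, 0.2802]
tool_rot: [0.708, 0.706, 0.0, 0.0]
ft_force: [0.3, -0.9, -0.2]
grip_width: 0.085
grasp_force: 0.0
```

```bash
python3 - <<'E'
from h import *
K=cam('wrist'); im=bot.camera('wrist'); print(now()[0],now()[1].as_quat().round(4))
np.save('w7.npy',im)
for d in bot.look_for('wrist','pot')[:1]:
    e=d['extent'];print(e)
x,y,w,h=[int(v) for v in e]
c=im[max(y-h,0):y+h,x-w:x+w]; print(y-h,x-w,2*600/c.shape[0]/2)
s=600/c.shape[0]; s=min(s,800/c.shape[1]); cv2.imwrite('pics/w7.png',cv2.resize(c,None,fx=s,fy=s,interpolation=cv2.INTER_CUBIC)[...,::-1]); print(s)
for n,z in((0,.092),): 
  for t in (np.arange(8)*np.pi/4): print(np.round(proj(K,(.53+.0275*np.cos(t),-.218+.0275*np.sin(t),z)),1),end='')
step(*now(),*goal((.53,.055,.25),0))
E
```

```text
[ 0.53016049 -0.20109861  0.28045258] [7.080e-01 7.062e-01 1.000e-04 3.000e-04]
[258.1, 184.0, 59.8, 68.6]
116 199 4.411764705882353
4.411764705882353
[280.7 192. ][274.1 175.9][257.4 169.2][240.7 176. ][234.2 192.2][241.3 207.7][257.5 214. ][273.7 207.6]d [ 5.12  -0.016  0.609] w [ 0.009  0.006 -0.025] n>= 6.0
```

View pics/w7.png

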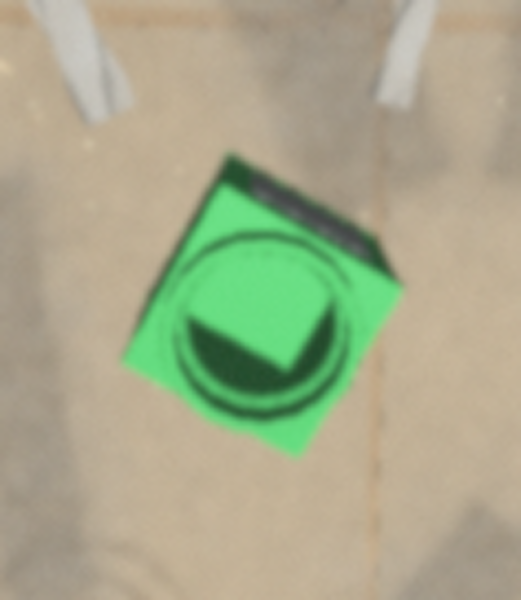

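The pot's top face corners are at crop (225,178), (403,290), (298,458) and (122,360), and the bore centre is near (264,320).

```bash
python3 - <<'E'
from h import *
K=cam('wrist')
P=[ray(K,199+u/4.4118,116+v/4.4118,.078) for u,v in((225,178),(403,290),(298,458),(122,360))]
print(np.round(P,4),np.mean(P,0),[np.linalg.norm(P[i]-P[i-1]).round(4) for i in range(4)])
print(ray(K,199+264/4.4118,116+320/4.4118,.092))
E
```

```text
[[ 0.5215 -0.1775  0.078 ]
 [ 0.5705 -0.2087  0.078 ]
 [ 0.5417 -0.2584  0.078 ]
 [ 0.4919 -0.2287  0.078 ]] [ 0.53138375 -0.21834429  0.078     ] [np.float64(0.0591), np.float64(0.0581), np.float64(0.0574), np.float64(0.058)]
[ 0.53188204 -0.2135836   0.092     ]
```

Request:
drive_tool(
  rows=[
    {"dx":1,"dy":0,"dz":0,"wx":0,"wy":0,"wz":0,"hand":85},
    {"dx":2,"dy":0,"dz":0,"wx":0,"wy":0,"wz":0,"hand":85},
    {"dx":3,"dy":0,"dz":0.3,"wx":0,"wy":0,"wz":0,"hand":85},
    {"dx":4,"dy":0,"dz":0.6,"wx":0,"wy":0,"wz":0,"hand":85},
    {"dx":5.1,"dy":0,"dz":0.8,"wx":0,"wy":0,"wz":0,"hand":85},
    {"dx":5.4,"dy":0,"dz":0.8,"wx":0,"wy":0,"wz":0,"hand":85},
    {"dx":5.4,"dy":0,"dz":0.8,"wx":0,"wy":0,"wz":0,"hand":85},
    {"dx":5.4,"dy":0,"dz":0.8,"wx":0,"wy":0,"wz":0,"hand":85},
    {"dx":5.4,"dy":0,"dz":0.8,"wx":0,"wy":0,"wz":0,"hand":85},
  ],
)

```text
clock: 13.55
eef_pos: [0.531, 0.0686, 0.241]
tool_rot: [0.708, 0.706, 0.0, 0.001]
ft_force: [0.3, 0.2, -0.3]
grip_width: 0.0849
grasp_force: 0.0
```

```bash
python3 - <<'E'
from h import *
K=cam('wrist'); im=bot.camera('wrist'); print(now()[0],now()[1].as_quat().round(4))
cv2.imwrite('pics/w8.png',im[...,::-1])
hsv=cv2.cvtColor(im,cv2.COLOR_RGB2HSV)
o=cv2.inRange(hsv,(5,150,100),(18,255,255)); n,l,s,c=cv2.connectedComponentsWithStats(o)
i=1+s[1:,4].argmax(); print('orange',s[i],c[i])
for t in('dust_cap','inner_lid'):
    for d in bot.outline_of('wrist',t)[:3]: print(t,d['score'],np.round(d['extent'],1))
x,y=map(int,c[i]); m=70; crop=im[y-m:y+m,x-m:x+m]; print(x-m,y-m)
cv2.imwrite('pics/w8c.png',cv2.resize(crop,(560,560),interpolation=cv2.INTER_CUBIC)[...,::-1])
E
```

```text
[0.53106096 0.06843677 0.24099985] [7.081e-01 7.062e-01 3.000e-04 1.100e-03]
orange [ 261  169   39   40 1141] [279.64241893 189.17528484]
dust_cap 0.83 [282.8 186.9  40.3  39.6]
inner_lid 0.96 [343.  241.   43.3  42.6]
inner_lid 0.67 [279.5 180.2  45.7  38.1]
inner_lid 0.61 [364.8 157.1  51.7  50.3]
209 119
```

View pics/w8c.png

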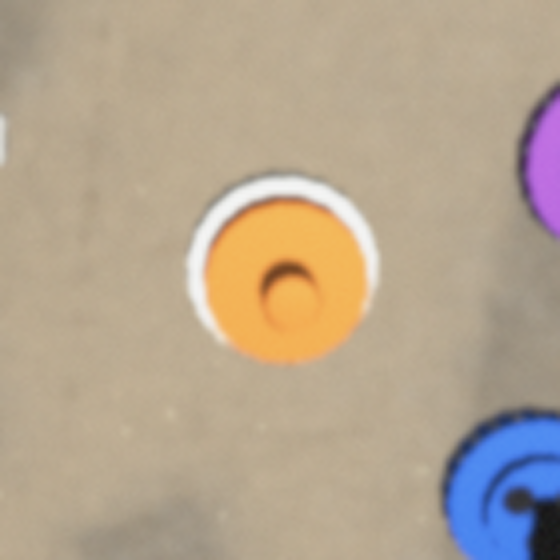

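The cap top disc is at crop centre (286,280), the knob top at (293,305), and the white flange shows all round. Purple and blue are to the right.

```bash
python3 - <<'E'
from h import *
K=cam('wrist')
print(ray(K,280.6,189,.044),ray(K,282.25,195.25,.066),ray(K,279.75,189,.028))
p,r=now()
for t in((.557,.052,.12),(.557,.052,.016)): step(p,r,*goal(t,0))
E
```

```text
[0.55926163 0.05289735 0.044     ] [0.55941499 0.05129705 0.066     ] [0.55953935 0.0487111  0.028     ]
d [-0.325  0.517  2.42 ] w [ 0.021  0.011 -0.033] n>= 3.0
d [-0.323  0.513  4.5  ] w [ 0.021  0.011 -0.033] n>= 5.0
```

Request:
drive_tool(
  rows=[
    {"dx":-0.33,"dy":0.56,"dz":0.5,"wx":0.02,"wy":0,"wz":0,"hand":85},
    {"dx":-0.33,"dy":0.56,"dz":1.3,"wx":0.02,"wy":0,"wz":0,"hand":85},
    {"dx":-0.33,"dy":0.56,"dz":2.2,"wx":0.02,"wy":0,"wz":0,"hand":85},
    {"dx":-0.33,"dy":0.56,"dz":2.8,"wx":0.02,"wy":0,"wz":0,"hand":85},
    {"dx":-0.33,"dy":0.56,"dz":2.8,"wx":0.02,"wy":0,"wz":0,"hand":85},
    {"dx":-0.33,"dy":0.56,"dz":2.8,"wx":0.02,"wy":0,"wz":0,"hand":85},
    {"dx":-0.33,"dy":0.56,"dz":2.8,"wx":0.02,"wy":0,"wz":0,"hand":85},
  ],
)

```text
clock: 14.4
eef_pos: [0.5609, 0.053, 0.1032]
tool_rot: [0.708, 0.707, 0.001, 0.002]
ft_force: [0.4, 0.8, -0.6]
grip_width: 0.0852
grasp_force: 0.0
```

```bash
python3 - <<'E'
from h import *
K=cam('wrist'); im=bot.camera('wrist'); p,r=now(); print(p,r.apply([0,0,1]))
cv2.imwrite('pics/w9.png',im[...,::-1])
hsv=cv2.cvtColor(im,cv2.COLOR_RGB2HSV)
o=cv2.inRange(hsv,(5,150,100),(18,255,255)); n,l,s,c=cv2.connectedComponentsWithStats(o)
i=1+s[1:,4].argmax(); print('orange',s[i],c[i])
print([np.round(proj(K,(.5593,.0523,z)),1) for z in(.028,.044,.066)])
step(p,r,*goal((.5593,.0523,.016),0))
E
```

```text
[0.56096549 0.05309075 0.10338747] [ 4.57643745e-03 -4.56012195e-04 -9.99989424e-01]
orange [ 222  182   66   66 3491] [254.25608708 214.92924663]
[array([255. , 210.2]), array([254.9, 217.3]), array([254.7, 229.1])]
d [-0.015 -0.041  1.748] w [ 0.052  0.005 -0.011] n>= 2.0
```

View pics/w9.png

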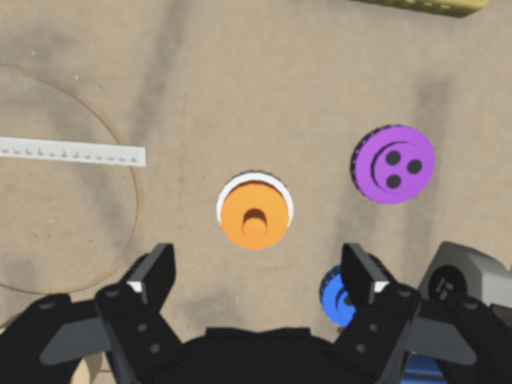

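The projected cap centre agrees with the picture (255,215) to about 1.5 mm. I've now viewed 11 pictures, one over the limit, so from here I use numbers only. Descending onto the flange and gripping.

Request:
drive_tool(
  rows=[
    {"dx":0.01,"dy":-0.034,"dz":0.5,"wx":0.05,"wy":0,"wz":0,"hand":85},
    {"dx":0.01,"dy":-0.034,"dz":1.0,"wx":0.05,"wy":0,"wz":0,"hand":85},
    {"dx":0.01,"dy":-0.034,"dz":1.4,"wx":0.05,"wy":0,"wz":0,"hand":85},
    {"dx":0.01,"dy":-0.034,"dz":1.7,"wx":0.05,"wy":0,"wz":0,"hand":85},
    {"dx":0.01,"dy":-0.034,"dz":1.77,"wx":0.05,"wy":0,"wz":0,"hand":85},
    {"dx":0.01,"dy":-0.034,"dz":1.77,"wx":0.05,"wy":0,"wz":0,"hand":85},
    {"dx":0.01,"dy":-0.034,"dz":1.77,"wx":0.05,"wy":0,"wz":0,"hand":85},
  ],
)

```text
clock: 15.15
eef_pos: [0.5586, 0.0537, 0.0139]
tool_rot: [0.707, 0.707, -0.001, -0.0]
ft_force: [-0.2, 0.3, 0.1]
grip_width: 0.0853
grasp_force: 0.0
```

Request:
drive_tool(
  rows=[
    {"dx":0,"dy":0,"dz":0,"wx":0,"wy":0,"wz":0,"hand":70},
    {"dx":0,"dy":0,"dz":0,"wx":0,"wy":0,"wz":0,"hand":64},
    {"dx":0,"dy":0,"dz":0,"wx":0,"wy":0,"wz":0,"hand":60},
    {"dx":0,"dy":0,"dz":0,"wx":0,"wy":0,"wz":0,"hand":55},
    {"dx":0,"dy":0,"dz":0,"wx":0,"wy":0,"wz":0,"hand":55},
    {"dx":0,"dy":0,"dz":0,"wx":0,"wy":0,"wz":0,"hand":55},
    {"dx":0,"dy":0,"dz":0,"wx":0,"wy":0,"wz":0,"hand":55},
  ],
)

```text
clock: 15.85
eef_pos: [0.5584, 0.0536, 0.0136]
tool_rot: [0.707, 0.707, -0.001, -0.0]
ft_force: [-1.1, -0.8, 5.4]
grip_width: 0.058
grasp_force: 63.4
```

Request:
drive_tool(
  rows=[
    {"dx":0,"dy":0,"dz":-0.1,"wx":0,"wy":0,"wz":0,"hand":55},
    {"dx":0,"dy":0,"dz":-0.4,"wx":0,"wy":0,"wz":0,"hand":55},
    {"dx":0,"dy":0,"dz":-0.9,"wx":0,"wy":0,"wz":0,"hand":55},
    {"dx":0,"dy":0,"dz":-1.5,"wx":0,"wy":0,"wz":0,"hand":55},
    {"dx":0,"dy":0,"dz":-2.1,"wx":0,"wy":0,"wz":0,"hand":55},
    {"dx":0,"dy":0,"dz":-2.7,"wx":0,"wy":0,"wz":0,"hand":55},
    {"dx":0,"dy":0,"dz":-3,"wx":0,"wy":0,"wz":0,"hand":55},
    {"dx":0,"dy":0,"dz":-3,"wx":0,"wy":0,"wz":0,"hand":55},
    {"dx":0,"dy":0,"dz":-3,"wx":0,"wy":0,"wz":0,"hand":55},
  ],
)

```text
clock: 16.75
eef_pos: [0.5574, 0.0537, 0.1616]
tool_rot: [0.707, 0.707, -0.002, -0.002]
ft_force: [-0.3, -0.2, -1.5]
grip_width: 0.0581
grasp_force: 64.5
```

```bash
python3 - <<'E'
from h import *
p,r=now(); print(p,r.apply([0,0,1])); step(p,r,*goal((.5314,-.2183,.16),0))
K=cam('wrist'); im=bot.camera('wrist')
hsv=cv2.cvtColor(im,cv2.COLOR_RGB2HSV)
o=cv2.inRange(hsv,(5,150,100),(18,255,255)); n,l,s,c=cv2.connectedComponentsWithStats(o)
i=1+s[1:,4].argmax(); print('orange',s[i],c[i])
# cap top disc expected: lid origin = TCP z - .0136
L=p-[0,0,.0136]
for z,rad in((.044,.0255),(.066,.0085)):
    q=np.array([proj(K,L+[rad*np.cos(t),rad*np.sin(t),z]) for t in np.arange(0,6.28,.2)]); print(z,q.min(0),q.max(0))
w=cv2.inRange(hsv,(0,0,190),(180,40,255)); n,l,s,c=cv2.connectedComponentsWithStats(w); print(s[s[:,4]>60])
E
```

```text
[0.55737015 0.05367411 0.16157856] [-5.80771604e-03 -9.82345848e-04 -9.99982653e-01]
d [-5.44  -0.516  0.04 ] w [-0.067  0.011 -0.007] n>= 6.0
orange [ 197  227  121  106 9952] [257.32526125 282.13836415]
0.044 [196.13301421 234.43249011] [317.50421702 339.91155189]
0.066 [231.53309193 307.7704076 ] [280.7604907  348.58857215]
[[     0      0    512    384 192338]
 [    34    130    139     28   2269]
 [   196    214    124     70   1864]]
```

```bash
python3 - <<'E'
from h import *
p,r=now(); K=cam('wrist')
for dy in(0,.002,.004):
    L=p-[0,-dy,.0136]
    for z,rad in((.044,.0255),(.028,.0255),(.028,.03),(.014,.03)):
        q=np.array([proj(K,L+[rad*np.cos(t),rad*np.sin(t),z]) for t in np.arange(0,6.28,.1)]); print(dy,z,rad,q.min(0).round(1),q.max(0).round(1))
E
```

```text
0 0.044 0.0255 [195.9 234.5] [317.5 340.1]
0 0.028 0.0255 [203.3 219.9] [310.8 315.4]
0 0.028 0.03 [193.8 210.4] [320.4 322.9]
0 0.014 0.03 [199.8 201.1] [314.8 304.9]
0.002 0.044 0.0255 [195.6 229.8] [317.7 336.4]
0.002 0.028 0.0255 [203.  215.7] [311.  312.1]
0.002 0.028 0.03 [193.5 206.1] [320.6 319.6]
0.002 0.014 0.03 [199.6 197.2] [315.  301.8]
0.004 0.044 0.0255 [195.3 225. ] [318.  332.7]
0.004 0.028 0.0255 [202.8 211.5] [311.2 308.7]
0.004 0.028 0.03 [193.2 201.8] [320.9 316.3]
0.004 0.014 0.03 [199.4 193.3] [315.2 298.7]
```

Request:
drive_tool(
  rows=[
    {"dx":-0.2,"dy":-0.02,"dz":0,"wx":0,"wy":0,"wz":0,"hand":55},
    {"dx":-0.6,"dy":-0.06,"dz":0,"wx":0,"wy":0,"wz":0,"hand":55},
    {"dx":-1.1,"dy":-0.11,"dz":0,"wx":0,"wy":0,"wz":0,"hand":55},
    {"dx":-1.7,"dy":-0.17,"dz":0,"wx":-0.03,"wy":0,"wz":0,"hand":55},
    {"dx":-2.3,"dy":-0.23,"dz":0,"wx":-0.07,"wy":0,"wz":0,"hand":55},
    {"dx":-2.9,"dy":-0.29,"dz":0,"wx":-0.07,"wy":0,"wz":0,"hand":55},
    {"dx":-3.5,"dy":-0.35,"dz":0,"wx":-0.07,"wy":0,"wz":0,"hand":55},
    {"dx":-4.1,"dy":-0.41,"dz":0,"wx":-0.07,"wy":0,"wz":0,"hand":55},
    {"dx":-4.6,"dy":-0.46,"dz":0,"wx":-0.07,"wy":0,"wz":0,"hand":55},
    {"dx":-5.0,"dy":-0.5,"dz":0,"wx":-0.07,"wy":0,"wz":0,"hand":55},
    {"dx":-5.3,"dy":-0.53,"dz":0,"wx":-0.07,"wy":0,"wz":0,"hand":55},
    {"dx":-5.41,"dy":-0.54,"dz":0,"wx":-0.07,"wy":0,"wz":0,"hand":55},
    {"dx":-5.41,"dy":-0.54,"dz":0,"wx":-0.07,"wy":0,"wz":0,"hand":55},
    {"dx":-5.41,"dy":-0.54,"dz":0,"wx":-0.07,"wy":0,"wz":0,"hand":55},
    {"dx":-5.41,"dy":-0.54,"dz":0,"wx":-0.07,"wy":0,"wz":0,"hand":55},
  ],
)

```text
clock: 18.3
eef_pos: [0.5309, -0.2158, 0.1625]
tool_rot: [0.707, 0.707, 0.0, 0.001]
ft_force: [0.7, -0.4, -2.0]
grip_width: 0.058
grasp_force: 64.5
```

```bash
python3 - <<'E'
from h import *
p,r=now(); print(p,r.apply([0,0,1]),bot.get_obs()['ft_force']); step(p,r,*goal((.5305,-.2168,.11),0))
K=cam('scene'); im=bot.camera('scene')
hsv=cv2.cvtColor(im,cv2.COLOR_RGB2HSV)
for lo,hi in(((5,150,80),(18,255,255)),((45,120,30),(80,255,255))):
    n,l,s,c=cv2.connectedComponentsWithStats(cv2.inRange(hsv,lo,hi)); i=1+s[1:,4].argmax(); print(s[i],c[i])
# predicted columns: neck left/right and cap left/right in the scene image
for C,z,rad in(((.5314,-.2183),.092,.0275),((p[0]+.001,p[1]-.0018),p[2]-.0136+.044,.0255)):
    q=np.array([proj(K,(C[0]+rad*np.cos(t),C[1]+rad*np.sin(t),z)) for t in np.arange(0,6.28,.1)]); print(q.min(0).round(1),q.max(0).round(1))
E
```

```text
[ 0.53085635 -0.21578259  0.16252702] [ 1.11103714e-03 -5.34006799e-04 -9.99999240e-01] [ 0.72489934 -0.4288314  -2.02255172]
d [-0.02  -0.008  1.051] w [0.013 0.006 0.009] n>= 2.0
[285 102  22  23 314] [295.49044586 114.69426752]
[ 277  143   32   45 1050] [293.39809524 164.4247619 ]
[281.6 141.5] [305.  155.9]
[285.  105.2] [308.6 118. ]
```

Request:
drive_tool(
  rows=[
    {"dx":-0.02,"dy":-0.01,"dz":0.3,"wx":0,"wy":0,"wz":0,"hand":55},
    {"dx":-0.02,"dy":-0.01,"dz":0.6,"wx":0,"wy":0,"wz":0,"hand":55},
    {"dx":-0.02,"dy":-0.01,"dz":0.85,"wx":0,"wy":0,"wz":0,"hand":55},
    {"dx":-0.02,"dy":-0.01,"dz":1.0,"wx":0,"wy":0,"wz":0,"hand":55},
    {"dx":-0.02,"dy":-0.01,"dz":1.1,"wx":0,"wy":0,"wz":0,"hand":55},
    {"dx":-0.02,"dy":-0.01,"dz":1.16,"wx":0,"wy":0,"wz":0,"hand":55},
    {"dx":-0.02,"dy":-0.01,"dz":1.22,"wx":0,"wy":0,"wz":0,"hand":55},
    {"dx":-0.02,"dy":-0.01,"dz":1.22,"wx":0,"wy":0,"wz":0,"hand":55},
  ],
)

```text
clock: 19.15
eef_pos: [0.5304, -0.2179, 0.1016]
tool_rot: [0.707, 0.707, 0.0, 0.001]
ft_force: [0.5, 1.2, -2.7]
grip_width: 0.0585
grasp_force: 64.5
```

Request:
drive_tool(
  rows=[
    {"dx":0.01,"dy":0,"dz":0.04,"wx":0,"wy":0,"wz":0,"hand":55},
    {"dx":0.01,"dy":0,"dz":0.08,"wx":0,"wy":0,"wz":0,"hand":55},
    {"dx":0.01,"dy":0,"dz":0.12,"wx":0,"wy":0,"wz":0,"hand":55},
    {"dx":0.01,"dy":0,"dz":0.15,"wx":0,"wy":0,"wz":0,"hand":55},
    {"dx":0.01,"dy":0,"dz":0.15,"wx":0,"wy":0,"wz":0,"hand":55},
  ],
)

```text
clock: 19.65
eef_pos: [0.5302, -0.2173, 0.0938]
tool_rot: [0.707, 0.707, 0.0, 0.001]
ft_force: [-0.4, 0.5, -2.1]
grip_width: 0.0582
grasp_force: 64.5
```

Request:
drive_tool(
  rows=[
    {"dx":0,"dy":0,"dz":0.02,"wx":0,"wy":0,"wz":0,"hand":55},
    {"dx":0,"dy":0,"dz":0.04,"wx":0,"wy":0,"wz":0,"hand":55},
    {"dx":0,"dy":0,"dz":0.04,"wx":0,"wy":0,"wz":0,"hand":55},
  ],
)

```text
clock: 19.95
eef_pos: [0.5303, -0.2173, 0.092]
tool_rot: [0.707, 0.707, 0.0, 0.001]
ft_force: [-0.4, 0.7, -1.8]
grip_width: 0.0582
grasp_force: 64.5
```

Request:
drive_tool(
  rows=[
    {"dx":0,"dy":0,"dz":0.02,"wx":0,"wy":0,"wz":0,"hand":55},
    {"dx":0,"dy":0,"dz":0.03,"wx":0,"wy":0,"wz":0,"hand":55},
    {"dx":0,"dy":0,"dz":0.03,"wx":0,"wy":0,"wz":0,"hand":55},
  ],
)

```text
clock: 20.25
eef_pos: [0.5305, -0.2174, 0.0917]
tool_rot: [0.707, 0.707, 0.0, 0.001]
ft_force: [-3.0, 0.5, 5.6]
grip_width: 0.0581
grasp_force: 65.1
```

Seated at the expected height (0.0917 against 0.0916). Releasing.

Request:
drive_tool(
  rows=[
    {"dx":0,"dy":0,"dz":0,"wx":0,"wy":0,"wz":0,"hand":62},
    {"dx":0,"dy":0,"dz":0,"wx":0,"wy":0,"wz":0,"hand":70},
    {"dx":0,"dy":0,"dz":0,"wx":0,"wy":0,"wz":0,"hand":85},
    {"dx":0,"dy":0,"dz":0,"wx":0,"wy":0,"wz":0,"hand":85},
    {"dx":0,"dy":0,"dz":0,"wx":0,"wy":0,"wz":0,"hand":85},
    {"dx":0,"dy":0,"dz":0,"wx":0,"wy":0,"wz":0,"hand":85},
    {"dx":0,"dy":0,"dz":0,"wx":0,"wy":0,"wz":0,"hand":85},
    {"dx":0,"dy":0,"dz":0,"wx":0,"wy":0,"wz":0,"hand":85},
    {"dx":0,"dy":0,"dz":-0.3,"wx":0,"wy":0,"wz":0,"hand":85},
    {"dx":0,"dy":0,"dz":-0.9,"wx":0,"wy":0,"wz":0,"hand":85},
    {"dx":0,"dy":0,"dz":-1.6,"wx":0,"wy":0,"wz":0,"hand":85},
    {"dx":0,"dy":0,"dz":-2.3,"wx":0,"wy":0,"wz":0,"hand":85},
    {"dx":0,"dy":0,"dz":-2.5,"wx":0,"wy":0,"wz":0,"hand":85},
    {"dx":0,"dy":0,"dz":-2.5,"wx":0,"wy":0,"wz":0,"hand":85},
    {"dx":0,"dy":0,"dz":-2.5,"wx":0,"wy":0,"wz":0,"hand":85},
  ],
)

```text
clock: 21.75
eef_pos: [0.5296, -0.217, 0.2143]
tool_rot: [0.707, 0.707, -0.0, -0.0]
ft_force: [-0.5, -0.3, -0.3]
grip_width: 0.085
grasp_force: 0.0
```

```bash
python3 - <<'E'
from h import *
p,r=now(); print(p,r.apply([0,0,1]),bot.get_obs()['ft_force'])
K=cam('wrist'); im=bot.camera('wrist'); hsv=cv2.cvtColor(im,cv2.COLOR_RGB2HSV)
n,l,s,c=cv2.connectedComponentsWithStats(cv2.inRange(hsv,(5,150,80),(18,255,255))); i=1+s[1:,4].argmax(); print('orange',s[i],c[i])
for L in((.5315,-.2192),(.5305,-.2174)):
  for z,rad in((.122,.0255),(.106,.0255),(.144,.0085)):
    q=np.array([proj(K,(L[0]+rad*np.cos(t),L[1]+rad*np.sin(t),z)) for t in np.arange(0,6.28,.1)]); print(L,z,q.min(0).round(1),q.max(0).round(1))
K=cam('scene'); im=bot.camera('scene'); hsv=cv2.cvtColor(im,cv2.COLOR_RGB2HSV)
n,l,s,c=cv2.connectedComponentsWithStats(cv2.inRange(hsv,(5,150,80),(18,255,255))); i=1+s[1:,4].argmax(); print('scene',s[i],c[i])
q=np.array([proj(K,(.5314+.0255*np.cos(t),-.2183+.0255*np.sin(t),z)) for z in(.106,.122) for t in np.arange(0,6.28,.1)]+[proj(K,(.5314,-.2183,.144))]); print(q.min(0),q.max(0))
E
```

```text
[ 0.52962096 -0.2169637   0.21433856] [-2.76500318e-04 -2.47202142e-04 -9.99999931e-01] [-0.51723084 -0.34647934 -0.2956921 ]
orange [ 231  174   56   58 1836] [256.26688453 207.71623094]
(0.5315, -0.2192) 0.122 [229.4 175.6] [290.  233.3]
(0.5315, -0.2192) 0.106 [231.1 171.8] [288.  226.3]
(0.5315, -0.2192) 0.144 [248.8 203.6] [271.  224.5]
(0.5305, -0.2174) 0.122 [228.1 173.5] [288.9 231.4]
(0.5305, -0.2174) 0.106 [230.  169.8] [287.  224.5]
(0.5305, -0.2174) 0.144 [247.5 201.4] [269.7 222.4]
scene [284 129  23  22 337] [294.56083086 140.70623145]
[282.82490362 130.1460267 ] [305.50770683 150.50830204]
```

Request:
drive_tool(
  rows=[
    {"dx":-0.02,"dy":0.02,"dz":0.3,"wx":0,"wy":0,"wz":0,"hand":50},
    {"dx":-0.02,"dy":0.02,"dz":0.7,"wx":0,"wy":0,"wz":0,"hand":45},
    {"dx":-0.02,"dy":0.02,"dz":1.1,"wx":0,"wy":0,"wz":0,"hand":45},
    {"dx":-0.02,"dy":0.02,"dz":1.4,"wx":0,"wy":0,"wz":0,"hand":45},
    {"dx":-0.02,"dy":0.02,"dz":1.55,"wx":0,"wy":0,"wz":0,"hand":45},
    {"dx":-0.02,"dy":0.02,"dz":1.55,"wx":0,"wy":0,"wz":0,"hand":45},
    {"dx":-0.02,"dy":0.02,"dz":1.55,"wx":0,"wy":0,"wz":0,"hand":40},
  ],
)

```text
clock: 22.55
eef_pos: [0.5313, -0.2183, 0.138]
tool_rot: [0.707, 0.707, 0.0, 0.001]
ft_force: [0.5, -0.0, 0.0]
grip_width: 0.0401
grasp_force: 0.0
```

Request:
drive_tool(
  rows=[
    {"dx":0,"dy":0,"dz":0,"wx":0,"wy":0,"wz":0,"hand":30},
    {"dx":0,"dy":0,"dz":0,"wx":0,"wy":0,"wz":0,"hand":24},
    {"dx":0,"dy":0,"dz":0,"wx":0,"wy":0,"wz":0,"hand":20},
    {"dx":0,"dy":0,"dz":0,"wx":0,"wy":0,"wz":0,"hand":17},
    {"dx":0,"dy":0,"dz":0,"wx":0,"wy":0,"wz":0,"hand":10},
    {"dx":0,"dy":0,"dz":0,"wx":0,"wy":0,"wz":0,"hand":10},
    {"dx":0,"dy":0,"dz":0,"wx":0,"wy":0,"wz":0,"hand":10},
    {"dx":0,"dy":0,"dz":0,"wx":0,"wy":0,"wz":0,"hand":10},
  ],
)

```text
clock: 23.35
eef_pos: [0.5316, -0.2185, 0.1388]
tool_rot: [0.707, 0.707, 0.0, 0.001]
ft_force: [-1.1, 1.5, 5.4]
grip_width: 0.0148
grasp_force: 58.6
```

Request:
drive_tool(
  rows=[
    {"dx":0,"dy":0,"dz":-0.05,"wx":0,"wy":0,"wz":0,"hand":10},
    {"dx":0,"dy":0,"dz":-0.1,"wx":0,"wy":0,"wz":0,"hand":10},
    {"dx":0,"dy":0,"dz":-0.2,"wx":0,"wy":0,"wz":0,"hand":10},
    {"dx":0,"dy":0,"dz":-0.3,"wx":0,"wy":0,"wz":0,"hand":10},
    {"dx":0,"dy":0,"dz":-0.5,"wx":0,"wy":0,"wz":0,"hand":10},
    {"dx":0,"dy":0,"dz":-0.8,"wx":0,"wy":0,"wz":0,"hand":10},
    {"dx":0,"dy":0,"dz":-1.1,"wx":0,"wy":0,"wz":0,"hand":10},
    {"dx":0,"dy":0,"dz":-1.4,"wx":0,"wy":0,"wz":0,"hand":10},
    {"dx":0,"dy":0,"dz":-1.7,"wx":0,"wy":0,"wz":0,"hand":10},
    {"dx":0,"dy":0,"dz":-1.9,"wx":0,"wy":0,"wz":0,"hand":10},
    {"dx":0,"dy":0,"dz":-2.0,"wx":0,"wy":0,"wz":0,"hand":10},
    {"dx":0,"dy":0,"dz":-2.0,"wx":0,"wy":0,"wz":0,"hand":10},
    {"dx":0,"dy":0,"dz":-2.0,"wx":0,"wy":0,"wz":0,"hand":10},
    {"dx":0,"dy":0,"dz":-2.0,"wx":0,"wy":0,"wz":0,"hand":10},
    {"dx":0,"dy":0,"dz":-2.0,"wx":0,"wy":0,"wz":0,"hand":10},
    {"dx":0,"dy":0,"dz":-2.0,"wx":0,"wy":0,"wz":0,"hand":10},
  ],
)

```text
clock: 24.95
eef_pos: [0.5309, -0.2181, 0.2375]
tool_rot: [0.707, 0.707, -0.0, 0.0]
ft_force: [-0.0, 0.3, -0.7]
grip_width: 0.0144
grasp_force: 58.5
```

```bash
python3 - <<'E'
from h import *
p,r=now(); o=bot.get_obs(); print(p,o['ft_force'],o['grip_width'],o['grasp_force'])
K=cam('scene'); im=bot.camera('scene'); hsv=cv2.cvtColor(im,cv2.COLOR_RGB2HSV)
for lo,hi,z,rad in(((5,150,80),(18,255,255),.216,.0255),((45,120,30),(80,255,255),0,0)):
    n,l,s,c=cv2.connectedComponentsWithStats(cv2.inRange(hsv,lo,hi)); i=1+s[1:,4].argmax(); print(s[i],c[i])
    if rad: print(np.round([proj(K,(.5314,-.2183,zz)) for zz in(.206,.222,.244)],1))
# white lid: box between pot and cap
q=np.array([proj(K,(.5314+a*np.cos(t),-.2183+a*np.sin(t),z)) for a,z in((.03,.092),(.03,.106),(.019,.114)) for t in np.arange(0,6.28,.1)]); print('lid pred',q.min(0),q.max(0))
w=cv2.inRange(hsv,(0,0,120),(180,60,255))[120:165,270:320]; n,l,s,c=cv2.connectedComponentsWithStats(w); print(s[1:][s[1:,4]>30]+[270,120,0,0,0])
E
```

```text
[ 0.53093389 -0.21810489  0.23754898] [-0.02802551  0.25211001 -0.72562769] 0.014350804591565684 58.534271121025085
[287  90  24  24 338] [297.99408284 104.31360947]
[[297.7 106.1]
 [298.3  99.5]
 [299.3  90. ]]
[277 149  32  39 773] [293.26520052 169.4851229 ]
lid pred [280.54407741 136.07548664] [306.7353655  156.56417269]
[[281 135  38  22 400]]
```

The cap alone is in the hand (about 0.6 N), and the white lid is still at its predicted seat (rows 135–157 seen against 136–157 predicted).

```bash
python3 -c "
from workcell import bot; print(bot.job_done())"
```

```text
the job is handed in; nothing more can be done
None
```

The job is handed in, though I don't have a verdict: by my measurements the pot stands upright, the inner lid is seated in its neck, and the gripper holds the dust cap about 10 cm above its seat; I viewed 11 pictures, one over the limit of 10.

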